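# Charge the bench tumbler with wooden knobs and jog it

## Robot

A 6-joint arm with a two-finger parallel gripper is mounted at the origin on the work surface. World frame = base frame: x ahead of the robot, y to its left, z up, the work surface at z = 0. Lengths are in m, angles in rad, forces in N, time in s.
With the tool pointing down it reaches from about 0.275 to 0.775 m from the base axis. Payload 14.6 kg.
Tool frame: the origin (TCP) lies at the very end of the fingers, on their centre line; the grasp point (between the pads) lies 19 mm behind it; z points along the fingers, y is the line along which they close (so a half turn about z gives the same grasp; the last joint's range is limited). The gripper opens to 85 mm and grips with 20 to 120 N. Pads are 22 mm wide; open, the fingers measure 114 mm over their backs; the gripper's body (76 mm by 85 mm) begins 54 mm behind the grasp point. The pads swing forward as they close: fully open they stand 13 mm farther back than shut.
Start: joints at [0.953, 0.263, -0.048, 1.259, 0, 1.415], TCP at [0.234, 0.47, 0.231] pointing down, gripper open.
Joint ranges: [-2.65, 2.65], [-0.89, 1.7], [-1.18, 1.37], [-2.13, 2.11], [-1.35, 1.29], [-3.14, 3.14]. Speed limits (rad/s): [1.89, 1.89, 2.57, 2.79, 3.14, 3.14].

## Interface

Orientations are given as a unit quaternion [x, y, z, w].
In Python, from workcell import observe, grab_frame, job_done gives the robot as it stands. The module is installed in compiled form; this text tells all that it offers.
- The arm moves only by the tool carry_out, never from a script. Its argument "series" is a list that holds one entry, the list of rows, each a list of 5 numbers: the shift along the tool's x, y, z in mm, then the turn about the tool's z in rad, then the opening, from 0 (shut) to 1 (fully open). In form: [[[x, y, z, turn, grip], ...]]. A call has 1 to 10 rows; each row shifts and turns the commanded pose from where the row before left it, along the tool's axes as they then stand; what a row does not reach is not made up. A row lasts 1/10 s, in which the tool goes at most 50 mm and 8.59 degrees, less where a joint would pass 70% of its speed; a pose out of reach is approached as far as the arm can. A call with a gripper value outside its range is refused whole. The fingers move at their own pace and stop on an object; "force" is the grip in N (left out, the last holds). Time passes only in rows, so rows that do not move let the fingers close. It gives the time, the measured TCP pose, the force, the opening and the grip force at its end, in the units of the state.
- observe(): the state, without advancing time (a new reading comes with each control period).
- grab_frame(name): name is "scene" or "side" or "wrist"; returns a dict with "img" (420x560x3 uint8, red, green, blue), "K" (3x3 intrinsics, pixels), "pose" (4x4, takes a point from camera to world coordinates); the wrist camera has in their place "mount" (4x4, takes a point from camera to tool coordinates, whose origin is the TCP and whose axes are the flange's). Camera axes: x right, y up, looking along -z (the intrinsics and any distortion apply to the point x, -y, -z); pixel columns grow to the right and rows downward; lengths in m; the calibration is good to about 2 mm. A picture is of the moment at which its call begins: read the wrist's pose just before it. There is no depth.
- job_done(): hands the job in; it is judged then, once.
The state is a dict: "time_s": time; "joint_positions": joint angles; "joint_velocities": joint speeds; "joint_efforts": joint torques, N m; "tool_pos": TCP position; "tcp_rot": TCP orientation; "ft_force": force on the tool from outside, world axes, zero at the start; "moment": the same for the moment, N m; "finger_gap": opening from 0.0 (shut) to 1.0 (fully open); "finger_force": force on a finger pad.
Only numpy, scipy, OpenCV 4.12 (cv2) and the standard library are available. Lean on these libraries where they do the work, as an engineer would, in place of code of your own. Each camera call takes 0.05 s, during which the arm holds its last target. There are 200 camera calls.

## Task

Load the tumbler: lift the tray of turned wooden knobs by its upright grip board and set it level on the tumbler's loading ledge with its front lip hooked over the tub's rim, and let go. Then take the tray by its end bar, tip it up steeply over the rim, with the lip staying hooked, until all four knobs have slid into the tub, lower it back onto the ledge and let go. Last, hold the big jog button (the one beside the rocking timer, not the small button on the other box) fully down for three seconds, certainly not as long as five, and release it.

Things in the scene. Friction and masses are not known exactly. Their poses are not given: they have to be found in the camera images.
- tumbler: vibratory tumbler, fixed: open grey tub, a steel ledge in front. Origin on the bench under the middle of the tub's near wall; +x runs from the ledge into the tub (the pouring direction), z up. Near wall 6 mm thick (x -3 to 3 mm), 166 mm long in y, top edge 113 mm above the bench. Tub inside: x 3 to 153, y -77 to 77 mm, floor at 48, other walls 127 mm high
- rim (a point): middle of the near wall's top edge (the rim the tray hooks over), 113 mm above the bench, 13 mm above the ledge
- ledge (a point): point on the loading ledge, a flat steel plate, top 100 mm above the bench, tumbler x -140 to -3 mm, y -75 to 75 mm. With the tray's origin at this point and its +x along the tumbler's +x the tray sits right, standing on its runners, its lip 22 mm beyond the rim's inner face (8 mm of play either way in x, 17 mm sideways)
- tray: loose wooden tray, about 0.32 kg, open at its front (+x) end. Origin at the centre of the underside of its runners, z up. Floor x -70 to 74 mm, 116 mm wide in y, underside 14, top 19 mm above the origin; side and rear walls 5 mm thick, up to 55 mm; a low divider 10 mm thick, up to 49 mm, along its middle. Two runners 14 mm high under it, x -65 to 40 mm
- tray_grip (a point): point on the upright grip board in the tray's middle, 70 mm above the tray's origin and 12 mm behind it; the board is 10 mm thick (in y), 64 mm long (in x), its top 89 mm above the origin. The loaded tray balances within about 10 mm of this point
- tray_bar (a point): middle of the end bar, a round steel sleeve 12 mm thick, 72 mm long between two arms, along the tray's y, behind the rear wall (108 mm behind the tray's origin, 40 mm above it), 32 mm clear of the wall; the sleeve turns freely on its axle, so the tray swings about it in the fingers
- tray_lip (a point): middle of the lower edge of the front lip (tray x 72, z 6 mm), 4 mm thick, hanging 8 mm below the floor. The notch between runners and lip (tray x 40 to 70 mm) takes the rim. Tipped, the tray turns about the rim's top inner edge, which meets the floor's underside at tray x 50, z 14 mm if it sat as told; from about 65 degrees the lip binds on the wall, 60 degrees empties it
- knob0_c (a point): turned wooden drawer knob, 29 mm across and 25 mm high, one of four lying stem-down in the tray; the point is its centre
- knob1_c (a point): turned wooden drawer knob, 29 mm across and 25 mm high, one of four lying stem-down in the tray; the point is its centre
- knob2_c (a point): turned wooden drawer knob, 29 mm across and 25 mm high, one of four lying stem-down in the tray; the point is its centre
- knob3_c (a point): turned wooden drawer knob, 29 mm across and 25 mm high, one of four lying stem-down in the tray; the point is its centre
- jog_top (a point): middle of the top of the big jog button, black, 38 mm across, 67 mm above the bench, on a grey box 115 x 75 x 45 mm that also bears a rocking metal channel 44 mm long with a bead in it, up to 97 mm above the bench (the timer, 60 mm from the button); pressed straight down
- jog (a joint): travel of the jog button, m: 0 up, 0.006 fully down; a spring of about 5 N at full travel brings it back up
- bead (a joint): black bead 8 mm across in the timer's rocking channel beside the jog button, m: rests at 0; the channel rocks over while the button is down and the bead creeps along it at about 5 mm/s (0.015 after 3 s, 0.025 after 5 s); it creeps back half as fast when the button is up
- lamp_top (a point): middle of the top of the small button, black, 18 mm across, on the other grey box, which bears a black cap in place of the timer; not to be pressed. The two boxes may change places
- lamp (a joint): travel of the small button, m: 0 up, 0.004 down

How it is judged:
By the outcome, as a careful person would: the job done as asked, in the order asked, and still so for the second after the job is handed in, with the robot touching nothing.
It also fails if it takes over 70 s, if anything falls off the work surface, if the arm or the gripper's body presses on something with over 40 N, if the wrist force passes 120 N, or if a joint passes its speed limit or range.

## Working session

There is one attempt and no reset: what is moved stays moved. The work goes in short steps, Python scripts to look and compute and a tool call to move; the robot and the scene stay as the last step left them, time stands still between calls to the robot, and variables do not carry over. Pictures are saved under pics/ and viewed, at most 10 in all, crops included, and the job is handed in when it is done.

Besides the shell and the picture viewer there is one more tool, called as a command line: name --argument value ..., lists and objects as JSON in quotes. carry_out: Moves the arm, as the interface text tells. Its arguments: {"type":"object","properties":{"series":{"type":"array"},"force":{"type":"number"}},"required":["series"]}

```bash
mkdir -p pics
python3 - <<'E'
from workcell import observe, grab_frame
import cv2, numpy as np, pickle
s=observe(); print({k:np.round(v,3).tolist() for k,v in s.items()})
d={}
for n in ("scene","side","wrist"):
    f=grab_frame(n); d[n]=f; cv2.imwrite(f"pics/{n}0.png",f["img"][:,:,::-1])
    print(n,[ (k,np.round(v,3).tolist()) for k,v in f.items() if k!="img"])
d["s"]=s; pickle.dump(d,open("d0.pkl","wb"))
E
```

```text
{'time_s': 0.0, 'joint_positions': [0.953, 0.264, -0.049, 1.259, 0.0, 1.416], 'joint_velocities': [0.0, -0.001, 0.001, 0.0, -0.001, -0.0], 'joint_efforts': [-0.001, -63.762, 38.457, 0.014, -0.0, 0.0], 'tool_pos': [0.234, 0.47, 0.231], 'tcp_rot': [0.229, 0.973, -0.001, -0.0], 'ft_force': [-0.426, -1.032, -0.388], 'moment': [-0.005, 0.014, -0.057], 'finger_force': 0.0, 'finger_gap': 1.003}
scene [('K', [[454.652, 0.0, 287.812], [0.0, 454.652, 208.615], [0.0, 0.0, 1.0]]), ('pose', [[0.554, -0.619, 0.556, 1.148], [0.832, 0.423, -0.358, -0.435], [-0.013, 0.661, 0.75, 0.964], [0.0, 0.0, 0.0, 1.0]])]
side [('K', [[535.955, 0.0, 271.093], [0.0, 535.955, 201.931], [0.0, 0.0, 1.0]]), ('pose', [[0.794, 0.36, -0.49, -0.163], [-0.608, 0.451, -0.653, -0.931], [-0.014, 0.816, 0.577, 0.901], [0.0, 0.0, 0.0, 1.0]])]
wrist [('K', [[334.452, 0.0, 272.918], [0.0, 334.452, 203.869], [0.0, 0.0, 1.0]]), ('mount', [[0.001, 0.958, 0.286, 0.072], [1.0, -0.001, -0.0, 0.001], [-0.0, 0.286, -0.958, -0.143], [0.0, 0.0, 0.0, 1.0]])]
```

View pics/scene0.png

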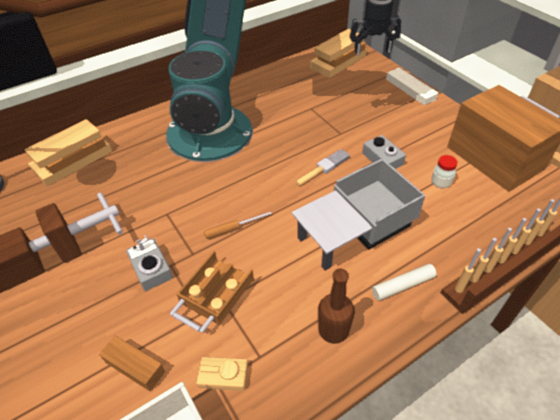

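View pics/side0.png

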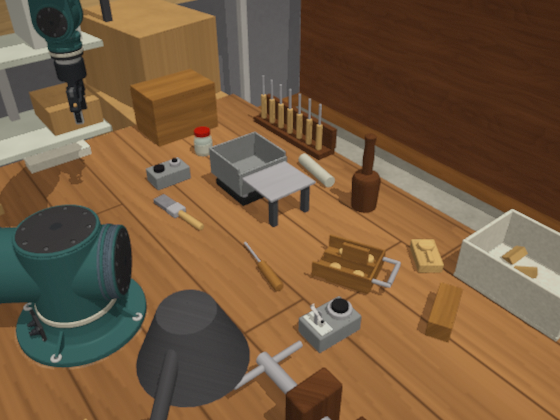

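The scene view shows the tray at about (215,290), the tumbler at (365,205), the jog box at (150,262) and the lamp box at (384,150). In the side view they are at (350,262), (260,175), (330,322) and (168,172). I'll enlarge the details next.

Run:
```python
import cv2, numpy as np
a=cv2.imread("pics/scene0.png"); b=cv2.imread("pics/side0.png")
def crop(im,x,y,w,h,s):
    c=cv2.resize(im[y:y+h,x:x+w],None,fx=s,fy=s,interpolation=cv2.INTER_CUBIC)
    for i in range(0,w,20): cv2.putText(c,str(x+i),(i*s,8),0,.3,(255,255,0),1); c[::4,i*s]=(255,255,0)
    for i in range(0,h,20): cv2.putText(c,str(y+i),(0,i*s+8),0,.3,(255,255,0),1); c[i*s,::4]=(255,255,0)
    return c
m=np.vstack([np.hstack([crop(a,165,240,100,100,4),crop(b,305,220,100,100,4)])
 ,np.hstack([crop(a,125,230,100,50,4),crop(b,290,295,100,50,4)])]); cv2.imwrite("pics/m1.png",m)
m=np.hstack([crop(a,290,155,133,130,3),crop(b,200,125,133,130,3)]); cv2.imwrite("pics/m2.png",m)
```

```text
(no output)
```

View pics/m1.png

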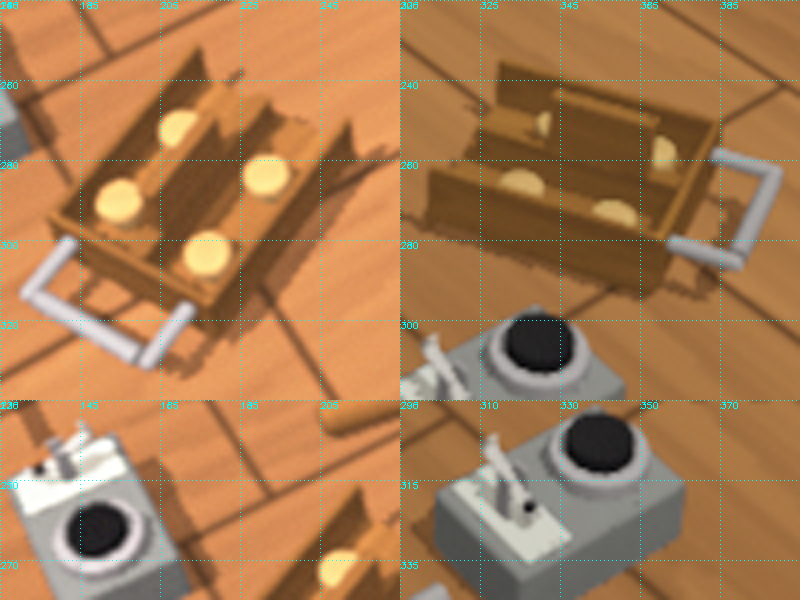

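View pics/m2.png

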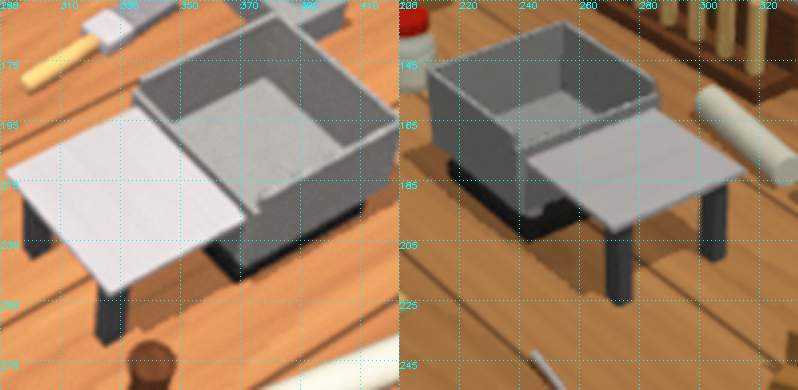

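m1 gives the tray corners, the bar ends and the button centre: scene (149,262), side (340,305). m2 gives the ledge corners, e.g. scene (292,212), (327,253), (372,227), (335,190). I'll triangulate these points and fit the frames.

```bash
cat > h.py <<'E'
import numpy as np, cv2, pickle
from scipy.spatial.transform import Rotation as R
def proj(f,pose=None):
    P=np.linalg.inv(f["pose"] if pose is None else pose); return f["K"]@np.diag([1,-1,-1])@P[:3]
def tri(fa,fb,ua,ub):
    X=cv2.triangulatePoints(proj(fa),proj(fb),np.float64(ua).T,np.float64(ub).T); return (X[:3]/X[3]).T
def ray(f,u,pose=None):
    T=f["pose"] if pose is None else pose
    d=T[:3,:3]@np.diag([1,-1,-1])@np.linalg.inv(f["K"])@[u[0],u[1],1]; return T[:3,3],d
def onplane(f,u,z,pose=None):
    o,d=ray(f,u,pose); return o+d*(z-o[2])/d[2]
def wpose(f,s):
    T=np.eye(4); T[:3,:3]=R.from_quat(s["tcp_rot"]).as_matrix(); T[:3,3]=s["tool_pos"]; return T@f["mount"]
def fit(model,pts):
    m=model[:,:2]-model[:,:2].mean(0); p=pts[:,:2]-pts[:,:2].mean(0)
    a=np.arctan2((m[:,0]*p[:,1]-m[:,1]*p[:,0]).sum(),(m*p).sum())
    c=np.array([[np.cos(a),-np.sin(a)],[np.sin(a),np.cos(a)]]); t=pts[:,:2].mean(0)-c@model[:,:2].mean(0)
    return a,t,np.c_[pts[:,:2]-(model[:,:2]@c.T+t),pts[:,2]-model[:,2]]
def at(a,t,p): return np.array([np.cos(a)*p[0]-np.sin(a)*p[1]+t[0],np.sin(a)*p[0]+np.cos(a)*p[1]+t[1]])
E
python3 - <<'E'
from h import *
np.set_printoptions(precision=4,suppress=True)
d=pickle.load(open("d0.pkl","rb")); A,B=d["scene"],d["side"]
go=lambda rows:(np.array([r[0] for r in rows])/1000,tri(A,B,[r[1] for r in rows],[r[2] for r in rows]))
tr=[((-72,58,55),(178,293.2),(371.5,279.2)),((-72,-58,55),(217.5,315.8),(384.5,250.5)),
((74,58,55),(214.5,252),(313,262)),((74,-58,55),(252,270.5),(330,236)),
((-108,40,40),(170.5,313),(390.5,285.5)),((-108,-40,40),(202,330),(400,261.5)),
((-44,0,89),(200,285),(369.5,250.5)),((20,0,89),(219,271.5),(343.75,243))]
tu=[((-140,75,100),(291.7,212.3),(270.3,201.7)),((-140,-75,100),(326.7,252.7),(314.7,182.3)),((-3,-75,100),(371.7,227.3),(285.3,161)),((-3,75,100),(335,190),(242.7,177.7)),((156,80,127),(382.7,159.7),(209.7,147.7)),((156,-80,127),(422.7,195),(254.7,132.3))]
for n,r in (("tray",tr),("tumbler",tu)):
    m,p=go(r); a,t,res=fit(m,p); print(n,a,t); print(np.c_[p,res])
    m2,p2=(m[:6],p[:6]); print(fit(m2,p2)[:2])
print("jog",tri(A,B,[(149.25,262.5)],[(340,305.5)]))
E
```

```text
tray 2.022392322489788 [ 0.5685 -0.2678]
[[ 0.5488 -0.354   0.0545  0.0011  0.0038 -0.0005]
 [ 0.6483 -0.3034  0.0521 -0.0037  0.0038 -0.0029]
 [ 0.4871 -0.2265  0.0499  0.0031 -0.     -0.0051]
 [ 0.586  -0.1776  0.0487 -0.0023 -0.0018 -0.0063]
 [ 0.5778 -0.3876  0.0424 -0.0018 -0.0052  0.0024]
 [ 0.6554 -0.3471  0.0435  0.0038  0.0004  0.0035]
 [ 0.5829 -0.309   0.0923 -0.0048 -0.0017  0.0033]
 [ 0.5644 -0.2492  0.082   0.0046  0.0006 -0.007 ]]
(np.float64(2.0278202435167296), array([ 0.5683, -0.2677]))
tumbler 1.5474243171246624 [0.5986 0.119 ]
[[ 0.5199 -0.0176  0.0951 -0.0005  0.0016 -0.0049]
 [ 0.6705 -0.0205  0.0956  0.0002  0.0023 -0.0044]
 [ 0.674   0.1131  0.1     0.0005 -0.0011  0.    ]
 [ 0.5249  0.1153  0.1013  0.0013 -0.0024  0.0013]
 [ 0.5228  0.2785  0.124   0.0005  0.0018 -0.003 ]
 [ 0.6803  0.2709  0.1262 -0.002  -0.0022 -0.0008]]
(np.float64(1.5474243171246624), array([0.5986, 0.119 ]))
jog [[ 0.4335 -0.3743  0.0596]]
```

carry_out --series '[[[-32,-26,0,0,1],[-32,-26,0,0,1],[-32,-26,0,0,1],[-32,-26,0,0,1],[-32,-26,0,0,1],[-32,-26,0,0,1],[-32,-26,0,0,1],[-32,-26,0,0,1],[-32,-26,0,0,1],[-32,-26,0,0,1]]]'

```text
time_s: 1.15
tool_pos: [0.4049, 0.0926, 0.2313]
tcp_rot: [0.229, 0.973, 0.0, 0.0]
ft_force: [1.1, 0.5, 0.6]
finger_gap: 0.997
finger_force: 0.0
```

carry_out --series '[[[-35,-28,2,0,1],[-35,-28,2,0,1],[-35,-28,2,0,1],[-35,-28,2,0,1],[-35,-28,2,0,1],[-35,-28,2,0,1],[-35,-28,2,0,1],[-35,-28,2,0,1],[-35,-28,2,0,1],[-3,-6,2,0,1]]]'

```text
time_s: 2.15
tool_pos: [0.5751, -0.2825, 0.2095]
tcp_rot: [0.231, 0.973, -0.0, -0.0]
ft_force: [-0.9, 1.6, -0.2]
finger_gap: 0.999
finger_force: 0.0
```

carry_out --series '[[[0,0,0,0.131,1],[0,0,0,0.131,0.6],[0,0,0,0.131,0.6],[0,0,0,0.131,0.6],[0,0,0,0.131,0.6],[0,0,0,0,0.6],[0,0,0,0,0.6]]]'

```text
time_s: 2.85
tool_pos: [0.5739, -0.2783, 0.2112]
tcp_rot: [0.529, 0.849, 0.0, -0.0]
ft_force: [-0.3, 0.4, -0.9]
finger_gap: 0.6
finger_force: 0.0
```

Run:
```python
from h import *
from workcell import observe, grab_frame
s=observe(); f=grab_frame("wrist"); f["pose"]=wpose(f,s)
print(s["time_s"],s["tool_pos"],s["tcp_rot"],s["finger_gap"])
pickle.dump(f,open("w1.pkl","wb")); cv2.imwrite("pics/w1.png",f["img"][:,:,::-1])
# prediction overlay of tray points
P=proj(f)
for p in [(-70,58,55),(-70,-58,55),(74,58,55),(74,-58,55),(-108,36,40),(-108,-36,40),(-44,0,89),(20,0,89)]:
    w=np.r_[at(2.025,[.5684,-.2678],np.array(p)/1000),p[2]/1000,1]; q=P@w; print(p,np.round(q[:2]/q[2]))
```

```text
2.85 [ 0.5738833  -0.27825463  0.21122266] [ 5.28513521e-01  8.48924873e-01  1.24432003e-05 -1.32083986e-04] 0.5998151699005241
(-70, 58, 55) [211. 245.]
(-70, -58, 55) [331. 246.]
(74, 58, 55) [203.  88.]
(74, -58, 55) [340.  89.]
(-108, 36, 40) [236. 273.]
(-108, -36, 40) [305. 273.]
(-44, 0, 89) [271. 233.]
(20, 0, 89) [271. 158.]
```

View pics/w1.png

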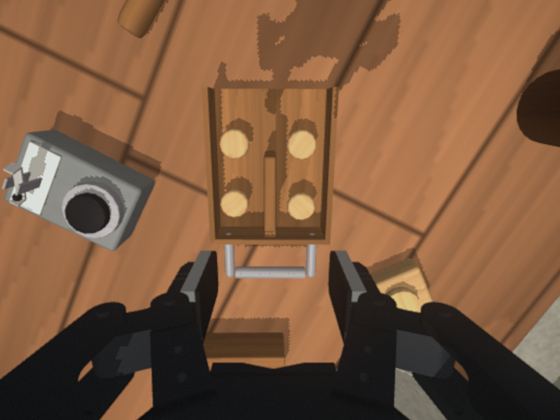

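The wrist view shows the tray where predicted: rear corners at about (211,244) and (330,245), board top centred on column 270, bar at row 273. So I can descend straight onto the board.

carry_out --series '[[[0,0,17,0,0.5],[0,0,17,0,0.5],[0,0,17,0,0.5],[0,0,17,0,0.5],[0,0,17,0,0.5],[0,0,17,0,0.5],[0,0,17,0,0.5],[0,0,15,0,0.5],[0,0,13,0,0.5],[0,0,8,0,0.5]]]'

```text
time_s: 3.9
tool_pos: [0.5736, -0.2783, 0.0553]
tcp_rot: [0.529, 0.848, 0.0, -0.001]
ft_force: [-0.1, -0.8, -0.3]
finger_gap: 0.5
finger_force: 0.0
```

carry_out --series '[[[0,0,0,0,0.5],[0,0,0,0,0],[0,0,0,0,0],[0,0,0,0,0],[0,0,0,0,0],[0,0,0,0,0],[0,0,0,0,0],[0,0,0,0,0]]]' --force 60

```text
time_s: 4.7
tool_pos: [0.5743, -0.2788, 0.0571]
tcp_rot: [0.53, 0.848, -0.0, 0.001]
ft_force: [-2.2, 0.4, 6.2]
finger_gap: 0.104
finger_force: 59.7
```

carry_out --series '[[[0,0,-4,0,0],[0,0,-8,0,0],[0,0,-15,0,0],[0,0,-20,0,0],[0,0,-25,0,0],[0,0,-25,0,0],[0,0,-20,0,0],[0,0,-15,0,0],[0,0,-8,0,0],[0,0,0,0,0]]]'

```text
time_s: 5.7
tool_pos: [0.5743, -0.2787, 0.1972]
tcp_rot: [0.53, 0.848, 0.0, 0.001]
ft_force: [0.6, 0.1, -4.1]
finger_gap: 0.104
finger_force: 58.5
```

Run:
```python
from h import *
from workcell import observe, grab_frame
s=observe(); ims=[]
for n in("wrist","side"):
    f=grab_frame(n); ims.append(f["img"][:,:,::-1]); f["s"]=s; pickle.dump(f,open(n[0]+"2.pkl","wb"))
print(s["tool_pos"],s["tcp_rot"],s["ft_force"],s["moment"],s["finger_gap"])
cv2.imwrite("pics/m3.png",np.hstack([cv2.resize(ims[0][40:360],(400,229)),cv2.resize(ims[1][120:320,200:480],(400,286))[:229]]))
q=R.from_quat(s["tcp_rot"]).as_matrix()
# desired grasp pose: tray target in tumbler x=-47
a=1.5474;t=[.5986,.119]
ya=np.arctan2(q[1,1],q[0,1]); print("tool y yaw",ya, "need turn(tool)", -((a-np.pi/2)-ya))
g=at(a,t,[-.047-.012,0]); print("goal xy",g,"delta tool",q.T@np.r_[g-s["tool_pos"][:2],0])
```

```text
[ 0.57434117 -0.27873484  0.19722973] [5.30217930e-01 8.47861092e-01 1.73702337e-05 7.17657701e-04] [ 0.6203098   0.05945623 -4.10152393] [ 0.02854541  0.02770332 -0.01706849] 0.1044413446577882
tool y yaw 0.4530813188515455 need turn(tool) 0.47647764564644196
goal xy [0.59721974 0.06001615] delta tool [ 2.94557008e-01  1.68854324e-01 -2.19558248e-04]
```

View pics/m3.png

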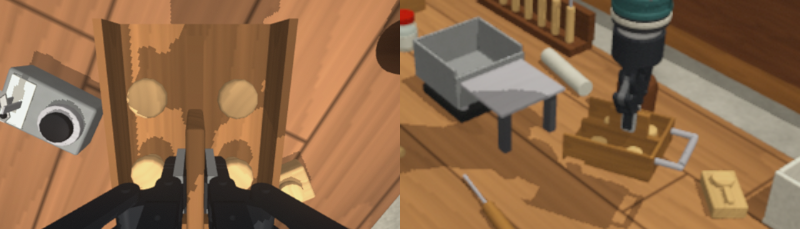

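The tray is lifted level with all four knobs in it (wrist part: two at (148,98) and (238,98), two by the fingers; side part: tray at (620,135) clear of the bench). Next I carry it over the ledge.

carry_out --series '[[[8,4,0,0,0],[16,9,0,0,0],[24,14,0,0,0],[30,17,0,0,0],[34,19,0,0,0],[38,22,0,0,0],[38,22,0,0,0],[34,19,0,0,0],[30,17,0,0,0],[22,13,0,0,0]]]'

```text
time_s: 6.8
tool_pos: [0.5933, 0.0397, 0.1961]
tcp_rot: [0.529, 0.848, 0.0, -0.0]
ft_force: [0.4, -1.1, -4.6]
finger_gap: 0.108
finger_force: 58.6
```

carry_out --series '[[[13,8,0,0,0],[5,4,0,0.02,0],[2,1,0,0.04,0],[0,0,0,0.06,0],[0,0,0,0.08,0],[0,0,0,0.08,0],[0,0,0,0.08,0],[0,0,0,0.06,0],[0,0,0,0.04,0],[0,0,0,0.016,0]]]'

```text
time_s: 7.8
tool_pos: [0.597, 0.06, 0.1961]
tcp_rot: [0.716, 0.698, -0.0, -0.0]
ft_force: [-0.8, -0.5, -3.8]
finger_gap: 0.105
finger_force: 58.6
```

carry_out --series '[[[0,0,0,0,0],[0,0,0,0,0],[0,0,0,0,0]]]'

```text
time_s: 8.1
tool_pos: [0.5973, 0.0598, 0.1963]
tcp_rot: [0.715, 0.699, -0.0, -0.0]
ft_force: [-0.3, 0.1, -4.4]
finger_gap: 0.108
finger_force: 58.6
```

Run:
```python
from h import *
from workcell import observe, grab_frame
s=observe(); ims=[]
for n,(x,y,w,h) in zip(("wrist","scene","side"),((0,0,560,420),(270,130,160,150),(190,100,160,150))):
    f=grab_frame(n); f["s"]=s; pickle.dump(f,open(n+"3.pkl","wb"))
    im=f["img"][y:y+h,x:x+w,::-1]; ims.append(cv2.resize(im,(400,300) if n=="wrist" else (400,375),interpolation=cv2.INTER_CUBIC))
c=np.zeros((600,800,3),np.uint8); c[:225,:400]=ims[0][:225]; c[225:,:400]=ims[1]; c[225:,400:]=ims[2]
cv2.imwrite("pics/m4.png",c)
q=R.from_quat(s["tcp_rot"]).as_matrix(); print(s["tool_pos"],np.arctan2(q[1,1],q[0,1]),s["time_s"],s["ft_force"])
```

```text
[0.59728007 0.05976779 0.1962545 ] -0.022397081276542885 8.1 [-0.26961801  0.06360752 -4.44452492]
```

View pics/m4.png

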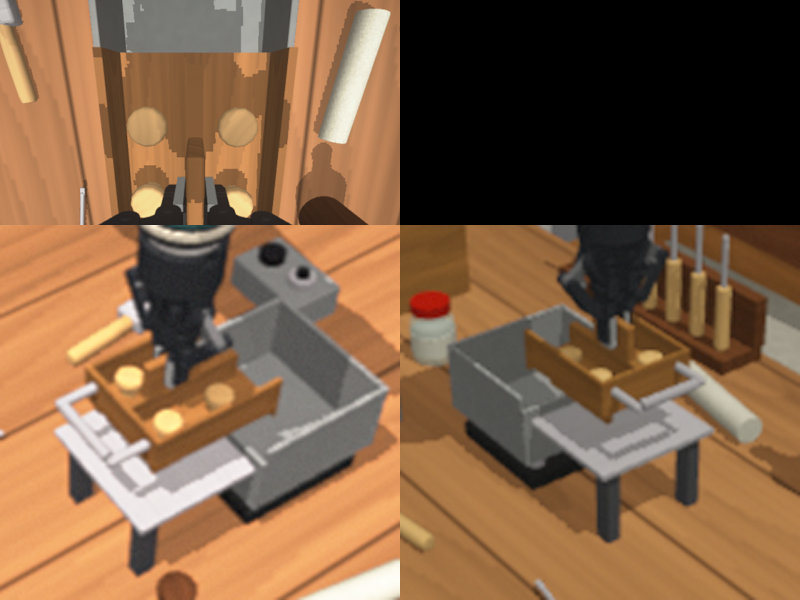

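The tray hangs above the ledge, square to the tub: scene part, rear top corners at (86,367) and (150,447); side part, (607,382) and (688,350). I'll triangulate these to check its place against the tumbler.

Run:
```python
from h import *
np.set_printoptions(precision=4,suppress=True)
A=pickle.load(open("scene3.pkl","rb"));B=pickle.load(open("side3.pkl","rb"))
sc=lambda x,y:(270+x/2.5,130+(y-225)/2.5); sd=lambda x,y:(190+(x-400)/2.5,100+(y-225)/2.5)
p=tri(A,B,[sc(86,367),sc(150,447),sc(60,402),sc(115,462)],[sd(607,382),sd(688,350),sd(640,407),sd(702,384)])
m=np.array([(-70,58,55),(-70,-58,55),(-108,40,40),(-108,-40,40)])/1000
a,t,r=fit(m,p); print(p);print(a,t);print(r)
c=np.array([[np.cos(1.5474),np.sin(1.5474)],[-np.sin(1.5474),np.cos(1.5474)]])
print("tray origin in tumbler mm",c@(t-[.5986,.119])*1e3)
# wrist: front wall top corner and rim far wall
W=pickle.load(open("wrist3.pkl","rb")); W["pose"]=wpose(W,W["s"]); P=proj(W)
zb=W["s"]["tool_pos"][2]-.0571
for q in [(74,58,19),(74,-58,19),(-44,0,89),(20,0,89)]:
    w=np.r_[at(1.5474,[.5986,.119],[(-47+q[0])/1e3,q[1]/1e3]),zb+q[2]/1e3,1];u=P@w;print(q,np.round(u[:2]/u[2]/1.4))
```

```text
[[ 0.5442  0.0022  0.1953]
 [ 0.652  -0.0017  0.1931]
 [ 0.5561 -0.0359  0.1798]
 [ 0.6403 -0.0339  0.1744]]
1.5580477490413174 [0.5993 0.0717]
[[ 0.0038 -0.0002  0.1403]
 [-0.0044 -0.0026  0.1381]
 [-0.0018 -0.0001  0.1398]
 [ 0.0024  0.0029  0.1344]]
tray origin in tumbler mm [-47.2899  -1.7941]
(74, 58, 19) [112.  56.]
(74, -58, 19) [275.  56.]
(-44, 0, 89) [192. 267.]
(20, 0, 89) [192. 162.]
```

carry_out --series '[[[-3,0,0,0,0],[0,0,4,0,0],[0,0,6,0,0],[0,0,6,0,0],[0,0,6,0,0],[0,0,5,0,0],[0,0,4,0,0],[0,0,3,0,0],[0,0,2,0,0],[0,0,0,0,0]]]'

```text
time_s: 9.25
tool_pos: [0.5972, 0.0568, 0.1601]
tcp_rot: [0.715, 0.699, -0.0, -0.0]
ft_force: [0.5, -0.6, -3.6]
finger_gap: 0.11
finger_force: 58.6
```

carry_out --series '[[[0,0,1,0,0],[0,0,1,0,0],[0,0,0.5,0,0],[0,0,0,0,0]]]'

```text
time_s: 9.65
tool_pos: [0.5973, 0.0567, 0.1578]
tcp_rot: [0.715, 0.699, -0.0, 0.0]
ft_force: [0.3, 0.3, -4.0]
finger_gap: 0.105
finger_force: 58.6
```

carry_out --series '[[[0,0,0.5,0,0],[0,0,0.5,0,0],[0,0,0.5,0,0],[0,0,0,0,0]]]'

```text
time_s: 10.05
tool_pos: [0.5974, 0.0568, 0.1571]
tcp_rot: [0.715, 0.699, 0.0, 0.0]
ft_force: [-3.8, 0.7, 6.7]
finger_gap: 0.105
finger_force: 60.2
```

carry_out --series '[[[0,0,0,0,0.2],[0,0,0,0,0.4],[0,0,0,0,0.5],[0,0,-3,0,0.5],[0,0,-10,0,0.5],[0,0,-20,0,0.5],[0,0,-25,0,0.5],[0,0,-20,0,0.5],[0,0,-10,0,0.5],[0,0,0,0,0.5]]]'

```text
time_s: 11.05
tool_pos: [0.5979, 0.0567, 0.2457]
tcp_rot: [0.715, 0.699, 0.001, 0.001]
ft_force: [-0.5, -0.2, 0.5]
finger_gap: 0.498
finger_force: 0.0
```

Run:
```python
from h import *
from workcell import observe, grab_frame
s=observe(); ims=[]
for n,(x,y,w,h) in zip(("wrist","scene","side"),((0,0,560,420),(270,130,160,150),(190,100,160,150))):
    f=grab_frame(n); f["s"]=s; pickle.dump(f,open(n+"4.pkl","wb"))
    im=f["img"][y:y+h,x:x+w,::-1]; ims.append(cv2.resize(im,(400,300) if n=="wrist" else (400,375),interpolation=cv2.INTER_CUBIC))
c=np.zeros((600,800,3),np.uint8); c[:225,:400]=ims[0][:225]; c[225:,:400]=ims[1]; c[225:,400:]=ims[2]
c[:75,400:]=ims[0][225:]
cv2.imwrite("pics/m5.png",c)
q=R.from_quat(s["tcp_rot"]).as_matrix(); print(s["tool_pos"],np.arctan2(q[1,1],q[0,1]),s["time_s"],s["ft_force"])
```

```text
[0.59785236 0.05672965 0.24565917] -0.022950050845079593 11.05 [-0.48831353 -0.21783898  0.47099568]
```

View pics/m5.png

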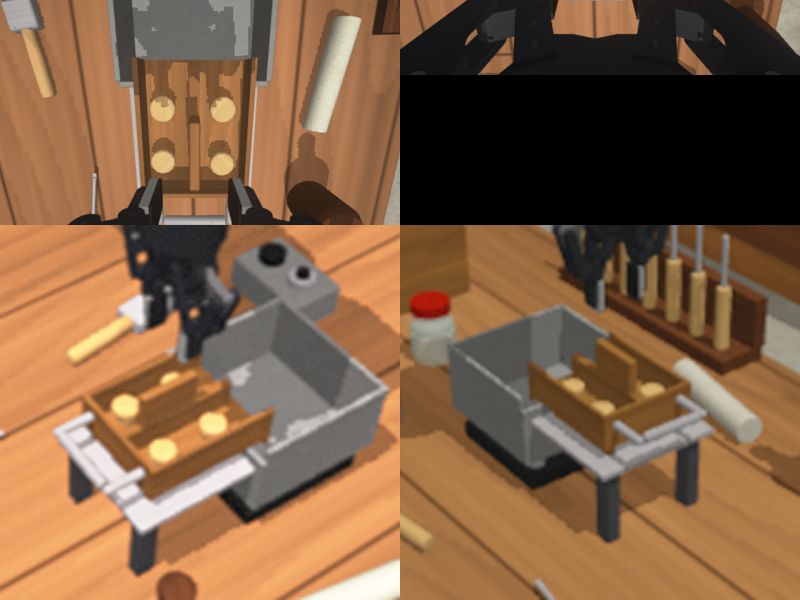

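The tray is on the ledge and level, with its lip beyond the rim. Bar ends: scene part (60,434) and (110,492); side part (640,440) and (703,408).

Run:
```python
from h import *
np.set_printoptions(precision=4,suppress=True)
A=pickle.load(open("scene4.pkl","rb"));B=pickle.load(open("side4.pkl","rb"))
sc=lambda x,y:(270+x/2.5,130+(y-225)/2.5); sd=lambda x,y:(190+(x-400)/2.5,100+(y-225)/2.5)
p=tri(A,B,[sc(60,434),sc(110,492),sc(83,402),sc(148,482)],[sd(640,440),sd(703,408),sd(610,410),sd(688,382)])
print(p,p[:2].mean(0)); c=np.array([[np.cos(1.5474),np.sin(1.5474)],[-np.sin(1.5474),np.cos(1.5474)]])
print("tumbler mm",(p[:2].mean(0)[:2]-[.5986,.119])@c.T*1e3)
g=at(1.5474,[.5986,.119],[-.158,-.002]);print(g)
# bar row in wrist image: metal pixels in column band
W=pickle.load(open("wrist4.pkl","rb"));W["pose"]=wpose(W,W["s"]);P=proj(W);u=P@np.r_[g,.14,1];print(u[:2]/u[2])
q=R.from_quat(W["s"]["tcp_rot"]).as_matrix();print("delta tool mm",q.T@(np.r_[p[:2].mean(0)[:2],.121]-W["s"]["tool_pos"])*1e3, q.T@(np.r_[g,.121]-W["s"]["tool_pos"])*1e3)
im=W["img"];print([im[r,250:300].mean(0).astype(int).tolist() for r in range(260,330,4)])
```

```text
[[ 0.5575 -0.0359  0.1381]
 [ 0.6429 -0.0376  0.1428]
 [ 0.5482 -0.0009  0.1586]
 [ 0.6552 -0.0018  0.1509]] [ 0.6002 -0.0368  0.1405]
tumbler mm [-155.6832   -5.2468]
[ 0.5969 -0.039 ]
[272.5108 310.4246]
delta tool mm [-93.4093   4.2042 124.6732] [-95.7247   0.9564 124.6657]
[[113, 77, 48], [109, 75, 46], [88, 61, 38], [155, 106, 64], [162, 110, 67], [184, 126, 84], [184, 126, 85], [183, 126, 85], [184, 126, 85], [184, 126, 85], [180, 124, 84], [120, 116, 114], [170, 165, 163], [196, 190, 189], [174, 126, 94], [182, 125, 84], [182, 125, 84], [182, 125, 84]]
```

carry_out --series '[[[-10,0,0,0,0.4],[-16,0,0,-0.1,0.4],[0,0,0,-0.14,0.4],[0,0,0,-0.14,0.4],[0,0,0,-0.14,0.4],[0,0,0,-0.14,0.4],[0,0,0,-0.14,0.4],[0,0,0,-0.14,0.4],[0,0,0,-0.14,0.4],[0,0,0,-0.14,0.4]]]'

```text
time_s: 12.2
tool_pos: [0.5964, 0.0301, 0.2436]
tcp_rot: [0.183, 0.983, -0.0, -0.001]
ft_force: [-0.4, 0.4, 0.4]
finger_gap: 0.4
finger_force: 0.0
```

carry_out --series '[[[0,0,0,-0.14,0.4],[0,0,0,-0.14,0.4],[0,0,0,-0.07,0.4],[0,-20,0,0,0.4],[0,-25,0,0,0.4],[0,-20,0,0,0.4],[0,-5,0,0,0.4],[0,0,0,0,0.4],[0,0,0,0,0.4]]]'

```text
time_s: 13.1
tool_pos: [0.5949, -0.0389, 0.244]
tcp_rot: [0.012, 1.0, 0.0, -0.0]
ft_force: [-0.5, 0.1, -0.6]
finger_gap: 0.401
finger_force: 0.0
```

Run:
```python
from h import *
from workcell import observe, grab_frame
s=observe(); f=grab_frame("wrist"); f["s"]=s; pickle.dump(f,open("wrist5.pkl","wb")); cv2.imwrite("pics/w5.png",f["img"][:,:,::-1])
q=R.from_quat(s["tcp_rot"]).as_matrix(); print(s["tool_pos"],np.arctan2(q[1,1],q[0,1]),s["time_s"],s["joint_positions"])
f["pose"]=wpose(f,s);P=proj(f)
for y in (-.036,.036):
    u=P@np.r_[at(1.5474,[.5986,.119],[-.158,y-.002]),.14,1];print(u[:2]/u[2])
```

```text
[ 0.59486665 -0.03889453  0.24402312] 1.547021385904243 13.1 [-2.02018320e-01  3.85761436e-01  1.70218588e-01  1.35575658e+00
  1.91437331e-04 -1.78243491e-01]
[271.6465697  246.99848237]
[271.58873932 157.24332899]
```

View pics/w5.png

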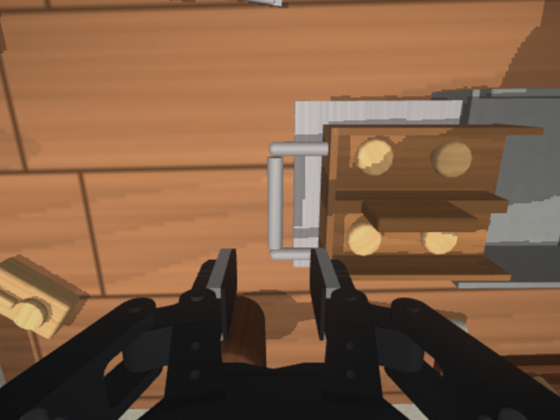

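The bar runs from (276,155) to (276,250), 4 px from the prediction, so it is about 3 mm further on. I'll correct for that, descend and grip.

carry_out --series '[[[0,3,0,0,0.35],[0,0,10,0,0.35],[0,0,18,0,0.35],[0,0,18,0,0.35],[0,0,18,0,0.35],[0,0,18,0,0.35],[0,0,18,0,0.35],[0,0,12,0,0.35],[0,0,8,0,0.35],[0,0,3,0,0.35]]]'

```text
time_s: 14.15
tool_pos: [0.5948, -0.036, 0.1206]
tcp_rot: [0.012, 1.0, 0.0, -0.0]
ft_force: [-1.1, -0.4, 0.0]
finger_gap: 0.348
finger_force: 0.0
```

carry_out --series '[[[0,0,0,0,0.3],[0,0,0,0,0.25],[0,0,0,0,0.2],[0,0,0,0,0.16],[0,0,0,0,0.12],[0,0,0,0,0],[0,0,0,0,0],[0,0,0,0,0],[0,0,0,0,0]]]' --force 50

```text
time_s: 15.05
tool_pos: [0.5953, -0.0365, 0.1217]
tcp_rot: [0.012, 1.0, -0.0, 0.0]
ft_force: [0.5, -2.8, 5.4]
finger_gap: 0.124
finger_force: 48.8
```

carry_out --series '[[[0,1.4,-6.9,0,0],[0,1.5,-6.8,0,0],[0,2,-6.7,0,0],[0,2.1,-6.7,0,0],[0,2.6,-6.5,0,0],[0,2.7,-6.5,0,0],[0,3.1,-6.3,0,0],[0,3.2,-6.2,0,0],[0,3.7,-6,0,0],[0,3.7,-5.9,0,0]]]'

```text
time_s: 16.05
tool_pos: [0.5957, -0.0099, 0.1863]
tcp_rot: [0.012, 1.0, 0.0, -0.0]
ft_force: [-0.8, 1.4, -2.8]
finger_gap: 0.12
finger_force: 48.6
```

carry_out --series '[[[0,4.2,-5.7,0,0],[0,4.3,-5.5,0,0],[0,4.7,-5.3,0,0],[0,4.7,-5.1,0,0],[0,5.1,-4.9,0,0],[0,5.1,-4.7,0,0],[0,0,0,0,0]]]'

```text
time_s: 16.75
tool_pos: [0.5966, 0.0185, 0.2176]
tcp_rot: [0.012, 1.0, 0.0, 0.0]
ft_force: [0.2, -0.4, -2.0]
finger_gap: 0.121
finger_force: 49.1
```

Run:
```python
from h import *
from workcell import observe, grab_frame
s=observe(); ims=[]
for n,(x,y,w,h) in zip(("scene","side"),((270,100,160,180),(190,70,160,180))):
    f=grab_frame(n); ims.append(cv2.resize(f["img"][y:y+h,x:x+w,::-1],(400,450),interpolation=cv2.INTER_CUBIC))
cv2.imwrite("pics/m6.png",np.hstack(ims)); print(s["tool_pos"],s["ft_force"],s["moment"],s["finger_gap"],s["time_s"])
```

```text
[0.5965771  0.01849743 0.2175954 ] [ 0.17657517 -0.3832414  -2.00850048] [0.07501467 0.044267   0.02987706] 0.12107255149388456 16.75
```

View pics/m6.png

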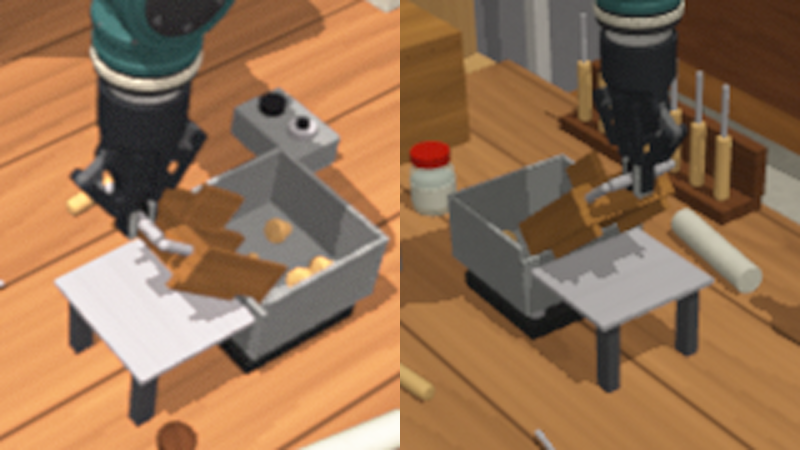

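At 40° the lip is still hooked on the rim, and three knobs are already visible in the tub at scene part (278,230), (298,275) and (320,265). I'll go on to 60° and hold.

carry_out --series '[[[0,5.5,-4.4,0,0],[0,5.6,-4.2,0,0],[0,5.8,-4,0,0],[0,5.9,-3.7,0,0],[0,6.1,-3.4,0,0],[0,6.3,-3.1,0,0],[0,6.4,-2.9,0,0],[0,6.5,-2.6,0,0],[0,0,0,0,0],[0,0,0,0,0]]]'

```text
time_s: 17.85
tool_pos: [0.5975, 0.066, 0.2452]
tcp_rot: [0.012, 1.0, -0.0, -0.0]
ft_force: [-0.5, 0.7, -2.6]
finger_gap: 0.126
finger_force: 49.0
```

carry_out --series '[[[0,0,0,0,0],[0,0,0,0,0],[0,0,0,0,0],[0,0,0,0,0],[0,0,0,0,0]]]'

```text
time_s: 18.35
tool_pos: [0.5975, 0.0659, 0.2452]
tcp_rot: [0.012, 1.0, -0.0, -0.0]
ft_force: [-0.0, 1.4, -2.6]
finger_gap: 0.123
finger_force: 49.0
```

Run:
```python
from h import *
from workcell import observe, grab_frame
s=observe(); ims=[]
for n,(x,y,w,h) in zip(("scene","side"),((270,100,160,180),(190,70,160,180))):
    f=grab_frame(n); ims.append(cv2.resize(f["img"][y:y+h,x:x+w,::-1],(400,450),interpolation=cv2.INTER_CUBIC))
cv2.imwrite("pics/m7.png",np.hstack(ims)); print(s["tool_pos"],s["ft_force"],s["moment"],s["finger_gap"],s["time_s"])
```

```text
[0.59750163 0.06586111 0.24524086] [-0.02021245  1.4440857  -2.59763136] [ 0.11503532 -0.03581156  0.0586302 ] 0.1230008431823682 18.35
```

View pics/m7.png

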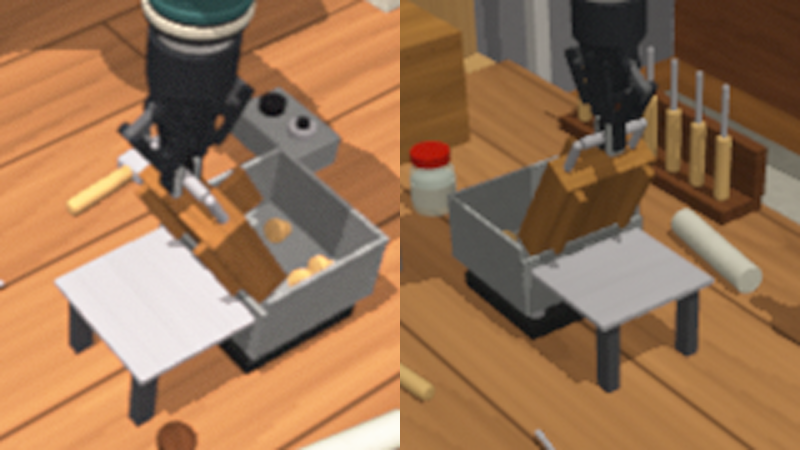

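I've now viewed 11 pictures, one over the limit of 10, so I'll check only by numbers from here. The tray is at 60° with three knobs visible in the tub and the fourth hidden behind the tray. Now I lower it along the same arc.

carry_out --series '[[[0,-6.5,2.6,0,0],[0,-6.4,2.9,0,0],[0,-6.3,3.1,0,0],[0,-6.1,3.4,0,0],[0,-5.9,3.7,0,0],[0,-5.8,4,0,0],[0,-5.6,4.2,0,0],[0,-5.5,4.4,0,0],[0,-5.1,4.7,0,0],[0,-5.1,4.9,0,0]]]'

```text
time_s: 19.45
tool_pos: [0.5961, 0.0072, 0.207]
tcp_rot: [0.012, 1.0, -0.0, 0.0]
ft_force: [-0.5, 1.6, -2.7]
finger_gap: 0.122
finger_force: 49.1
```

carry_out --series '[[[0,-4.7,5.1,0,0],[0,-4.7,5.3,0,0],[0,-4.3,5.5,0,0],[0,-4.2,5.7,0,0],[0,0,0,0,0]]]'

```text
time_s: 19.95
tool_pos: [0.5954, -0.0107, 0.1849]
tcp_rot: [0.012, 1.0, 0.0, -0.001]
ft_force: [-0.2, 1.0, -2.1]
finger_gap: 0.12
finger_force: 49.1
```

```bash
cat > k.py <<'E'
from h import *
from workcell import observe, grab_frame
import sys
s=observe(); print(s["tool_pos"],s["ft_force"],s["finger_gap"],s["time_s"])
c=np.array([[np.cos(1.5474),np.sin(1.5474)],[-np.sin(1.5474),np.cos(1.5474)]])
for n in sys.argv[1:]:
    f=grab_frame(n)
    if n=="wrist": f["pose"]=wpose(f,s)
    h=cv2.cvtColor(f["img"],cv2.COLOR_RGB2HSV); m=cv2.inRange(h,(14,70,130),(32,200,255))
    m=cv2.morphologyEx(m,cv2.MORPH_OPEN,np.ones((2,2),np.uint8))
    k,_,st,ce=cv2.connectedComponentsWithStats(m)
    for i in range(1,k):
        w=onplane(f,ce[i],.06); t=c@(w[:2]-[.5986,.119])*1e3
        if st[i,4]>8 and -150<t[0]<230 and abs(t[1])<110: print(n,np.round(ce[i]),st[i],"tumbler mm @z60",np.round(t),f["img"][int(ce[i][1]),int(ce[i][0])])
E
python3 k.py scene side wrist
```

```text
[ 0.59542533 -0.01070037  0.18491565] [-0.24847521  1.03186885 -2.10274649] 0.11977380180640865 19.95
scene [410. 178.] [408 177   5   3  12] tumbler mm @z60 [224.  28.] [236 161  98]
scene [381. 192.] [376 188  12  10  87] tumbler mm @z60 [121.  28.] [185 139  87]
scene [332. 193.] [329 191   7   6  26] tumbler mm @z60 [ 5. 99.] [159 103  55]
scene [337. 210.] [328 203  16  18  96] tumbler mm @z60 [-18.  43.] [186 154 139]
scene [394. 208.] [386 203  18  12  96] tumbler mm @z60 [112. -35.] [238 187 114]
scene [301. 205.] [299 204   5   4  16] tumbler mm @z60 [-89. 109.] [236 158  94]
scene [352. 208.] [345 205  15   7  64] tumbler mm @z60 [18. 27.] [170 111  59]
scene [364. 206.] [363 205   3   4  10] tumbler mm @z60 [49. 14.] [175 113  58]
scene [372. 206.] [370 204   6   5  21] tumbler mm @z60 [68.  3.] [173 113  61]
scene [294. 208.] [291 206   7   4  19] tumbler mm @z60 [-108.  110.] [238 165 100]
scene [295. 223.] [293 221   4   4  11] tumbler mm @z60 [-135.   67.] [238 164 101]
scene [334. 270.] [332 268   4   4  10] tumbler mm @z60 [-136. -104.] [236 162  97]
side [251. 156.]
[... 664 characters left out ...]
5   3  12] tumbler mm @z60 [50. 33.] [131  91  57]
wrist [477. 157.] [476 156   3   3   9] tumbler mm @z60 [35. 31.] [130  89  54]
wrist [385. 173.] [379 159  12  26 231] tumbler mm @z60 [-38.  18.] [147 102  63]
wrist [414. 170.] [411 169   6   2  12] tumbler mm @z60 [-15.  21.] [131  91  57]
wrist [396. 172.] [394 171   6   2  12] tumbler mm @z60 [-28.  19.] [131  90  56]
wrist [514. 201.] [501 183  21  30 273] tumbler mm @z60 [72. -5.] [159 125  83]
wrist [506. 199.] [505 197   3   5  10] tumbler mm @z60 [65. -4.] [129 101  68]
wrist [545. 240.] [520 226  40  29 664] tumbler mm @z60 [106. -41.] [222 184 123]
wrist [407. 290.] [388 275  49  31 842] tumbler mm @z60 [ -7. -90.] [168 114  69]
```

carry_out --series '[[[0,-3.7,5.9,0,0],[0,-3.7,6,0,0],[0,-3.2,6.2,0,0],[0,-3.1,6.3,0,0],[0,-2.7,6.5,0,0],[0,-2.6,6.5,0,0],[0,-2.1,6.7,0,0],[0,-2,6.7,0,0],[0,-1.5,6.8,0,0],[0,0,0,0,0]]]'

```text
time_s: 21.1
tool_pos: [0.5948, -0.035, 0.1272]
tcp_rot: [0.012, 1.0, -0.0, -0.001]
ft_force: [1.1, -0.2, -1.7]
finger_gap: 0.121
finger_force: 49.2
```

carry_out --series '[[[0,-1,3,0,0],[0,-0.4,2,0,0],[0,0,1,0,0],[0,0,0,0,0]]]'

```text
time_s: 21.5
tool_pos: [0.5951, -0.0363, 0.1222]
tcp_rot: [0.012, 1.0, -0.0, 0.0]
ft_force: [-0.1, -0.6, 0.1]
finger_gap: 0.122
finger_force: 49.2
```

carry_out --series '[[[0,0,0.6,0,0],[0,0,0,0,0],[0,0,0,0,0.16],[0,0,0,0,0.2],[0,0,0,0,0.26],[0,0,0,0,0.32],[0,0,0,0,0.36],[0,0,0,0,0.36],[0,0,0,0,0.36],[0,0,-3,0,0.36]]]'

```text
time_s: 22.5
tool_pos: [0.5949, -0.0362, 0.1244]
tcp_rot: [0.012, 1.0, 0.0, -0.0]
ft_force: [0.8, -0.4, 0.5]
finger_gap: 0.363
finger_force: 0.0
```

carry_out --series '[[[0,0,-6,0,0.36],[0,0,-10,0,0.36],[0,0,-15,0,0.36],[0,0,-20,0,0.36],[0,0,-20,0,0.36],[0,0,-20,0,0.36],[0,-10,-20,0,0.36],[0,-15,-15,0,0.36],[0,-10,-5,0,0.36],[0,0,0,0,0.36]]]'

```text
time_s: 23.5
tool_pos: [0.5945, -0.0723, 0.2563]
tcp_rot: [0.013, 1.0, -0.0, 0.001]
ft_force: [0.1, -0.3, 0.1]
finger_gap: 0.36
finger_force: 0.0
```

```bash
python3 k.py scene side wrist | awk '!/wrist/ || 1'
python3 - <<'E'
from h import *
# what was seen before: jog button from wrist1 (dark disc) on plane z=.067, and two-view check
W=pickle.load(open("w1.pkl","rb")); g=cv2.cvtColor(W["img"],cv2.COLOR_RGB2GRAY)[180:245,55:125]
k,_,st,ce=cv2.connectedComponentsWithStats((g<45).astype(np.uint8)); i=1+np.argmax(st[1:,4]); u=ce[i]+[55,180]
print("jog px",u,st[i],onplane(W,u,.067),onplane(W,u,.060))
d=pickle.load(open("d0.pkl","rb")); U={}
for n,(x,y,w,h) in {"scene":(138,252,24,22),"side":(328,295,24,22)}.items():
    g=cv2.cvtColor(d[n]["img"],cv2.COLOR_RGB2GRAY)[y:y+h,x:x+w]; k,_,st,ce=cv2.connectedComponentsWithStats((g<60).astype(np.uint8)); i=1+np.argmax(st[1:,4]); U[n]=ce[i]+[x,y]; print(n,U[n],st[i],onplane(d[n],U[n],.067))
print(tri(d["scene"],W,[U["scene"]],[u]),tri(d["side"],W,[U["side"]],[u]))
E
```

```text
[ 0.59449956 -0.07229793  0.25625218] [ 0.08439442 -0.26100558  0.12030333] 0.36024714439694255 23.5
scene [350. 190.] [347 188   7   5  23] tumbler mm @z60 [55. 81.] [161 106  57]
scene [382. 192.] [377 188  11  10  86] tumbler mm @z60 [121.  28.] [185 139  88]
scene [335. 196.] [333 194   5   5  14] tumbler mm @z60 [ 8. 87.] [157 100  53]
scene [359. 195.] [357 194   5   4  10] tumbler mm @z60 [63. 53.] [130  84  46]
scene [317. 205.] [305 199  21  12 105] tumbler mm @z60 [-53.  87.] [219 142  79]
scene [347. 215.] [319 203  56  28 447] tumbler mm @z60 [-6. 13.] [202 130  70]
scene [394. 208.] [386 203  18  12  96] tumbler mm @z60 [111. -35.] [239 186 112]
scene [320. 223.] [319 222   4   3  10] tumbler mm @z60 [-81.  29.] [136  92  49]
scene [336. 236.] [333 234   6   4  12] tumbler mm @z60 [-72. -24.] [134  87  47]
side [253. 159.] [248 156  12   7  52] tumbler mm @z60 [119. -45.] [194 158  98]
side [288. 167.] [285 164   9   6  38] tumbler mm @z60 [  16. -103.] [169 118  57]
side [274. 176.] [272 175   5   3  11] tumbler mm @z60 [  1. -38.] [125  84  41]
side [297. 197.] [292 19
[... 1416 characters left out ...]
tumbler mm @z60 [  21. -109.] [154 105  64]
wrist [500. 271.] [478 269  45   6 241] tumbler mm @z60 [  65. -110.] [157 108  65]
wrist [533. 271.] [524 269  18   6  89] tumbler mm @z60 [ 102. -110.] [158 109  67]
wrist [400. 271.] [396 270   8   4  26] tumbler mm @z60 [ -48. -110.] [147 100  60]
jog px [ 86.00863558 211.91882556] [  11   13   44   40 1158] [ 0.43295216 -0.37023345  0.067     ] [ 0.43026678 -0.37408881  0.06      ]
scene [148.72340426 262.18439716] [  4   4  15  13 141] [ 0.4380089  -0.37573154  0.067     ]
side [339.53608247 305.42268041] [  3   4  17  14 194] [ 0.42765453 -0.37815659  0.067     ]
[[ 0.42964965 -0.37523666  0.05703326]] [[ 0.43138281 -0.3741441   0.06129064]]
```

carry_out --series '[[[0,20,0,0,0],[0,30,0,0,0],[0,40,0,0,0],[0,40,0,0,0],[0,30,0,0,0],[0,15,0,0,0],[0,0,0,0,0]]]'

```text
time_s: 24.35
tool_pos: [0.598, 0.1056, 0.255]
tcp_rot: [0.011, 1.0, 0.0, -0.0]
ft_force: [0.4, -0.2, -0.2]
finger_gap: -0.001
finger_force: 0.0
```

Run:
```python
from h import *
from workcell import observe, grab_frame
s=observe(); f=grab_frame("wrist"); f["pose"]=wpose(f,s); print(s["tool_pos"],s["time_s"])
h=cv2.cvtColor(f["img"],cv2.COLOR_RGB2HSV); m=cv2.inRange(h,(14,85,90),(32,145,255))
m=cv2.morphologyEx(m,cv2.MORPH_OPEN,np.ones((5,5),np.uint8)); k,_,st,ce=cv2.connectedComponentsWithStats(m)
c=np.array([[np.cos(1.5474),np.sin(1.5474)],[-np.sin(1.5474),np.cos(1.5474)]])
for i in range(1,k):
    if st[i,4]>60: print(ce[i].round(),st[i],np.round(c@(onplane(f,ce[i],.06)[:2]-[.5986,.119])*1e3),f["img"][int(ce[i][1]),int(ce[i][0])])
# tray pose: mask lit wood in tray, report predicted vs edges of the bar/walls
P=proj(f)
for p in [(-70,58,55),(-70,-58,55),(74,58,55),(74,-58,55),(-108,0,40)]:
    u=P@np.r_[at(1.5474,[.5986,.119],[(p[0]-47.5)/1e3,(p[1]-2)/1e3]),.1+p[2]/1e3,1]; print(p,np.round(u[:2]/u[2]))
```

```text
[0.59803791 0.10557265 0.25501291] 24.35
[408. 147.] [394 134  31  27 633] [123.  31.] [126 101  71]
[345. 179.] [332 166  28  26 559] [62. -2.] [200 158 107]
[390. 213.] [ 364  200   54   28 1050] [112. -38.] [227 183 124]
[545. 382.] [530 369  30  30 382] [ 329. -261.] [101  78  52]
(-70, 58, 55) [125. 127.]
(-70, -58, 55) [143. 274.]
(74, 58, 55) [328. 128.]
(74, -58, 55) [321. 275.]
(-108, 0, 40) [ 94. 200.]
```

All four knobs are in the tub: two single blobs and one double. Now to the jog button.

carry_out --series '[[[5,-15,0,0,0],[9,-28,0,0,0],[11,-35,0,0,0],[12,-38,0,0,0],[12,-38,0,0,0],[12,-38,0,0,0],[12,-38,0,0,0],[12,-38,0,0,0],[12,-38,0,0,0],[12,-38,0,0,0]]]'

```text
time_s: 25.4
tool_pos: [0.4791, -0.2405, 0.2557]
tcp_rot: [0.013, 1.0, -0.0, -0.0]
ft_force: [1.0, 0.2, -0.0]
finger_gap: 0.0
finger_force: 0.0
```

carry_out --series '[[[12,-38,5,0,0],[12,-38,10,0,0],[11,-35,15,0,0],[7,-20,15,0,0],[3,-9,10,0,0],[0,0,0,0,0],[0,0,0,0,0]]]'

```text
time_s: 26.1
tool_pos: [0.4327, -0.3761, 0.201]
tcp_rot: [0.012, 1.0, 0.0, 0.0]
ft_force: [-0.0, 0.5, 0.0]
finger_gap: 0.0
finger_force: 0.0
```

Run:
```python
from h import *
from workcell import observe, grab_frame
s=observe(); f=grab_frame("wrist"); f["pose"]=wpose(f,s); pickle.dump((f,s),open("w6.pkl","wb")); cv2.imwrite("pics/w6.png",f["img"][:,:,::-1])
q=R.from_quat(s["tcp_rot"]).as_matrix(); print(s["tool_pos"],s["time_s"])
u=proj(f)@np.r_[.433,-.375,.067,1]; u=u[:2]/u[2]; print("pred",u)
x,y=(u-55).astype(int); g=cv2.cvtColor(f["img"],cv2.COLOR_RGB2GRAY)[y:y+110,x:x+110]
k,_,st,ce=cv2.connectedComponentsWithStats((g<45).astype(np.uint8))
for i in range(1,k):
    if st[i,4]>100:
        v=ce[i]+[x,y]; w=onplane(f,v,.067); print(v,st[i],w,"tool mm",q.T@(w-s["tool_pos"])*1e3)
W=pickle.load(open("w1.pkl","rb"));
```

```text
[ 0.43267295 -0.37609684  0.20101271] 26.1
pred [273.10585556 191.85703502]
[280.12125984 194.00629921] [ 38  33  40  41 635] [ 0.43503987 -0.3690403   0.067     ] tool mm [ -2.18533446   7.0880563  134.01412774]
```

carry_out --series '[[[-1,4,5,0,0],[0,0,15,0,0],[0,0,20,0,0],[0,0,20,0,0],[0,0,20,0,0],[0,0,18,0,0],[0,0,14,0,0],[0,0,10,0,0],[0,0,6,0,0],[0,0,2,0,0]]]'

```text
time_s: 27.15
tool_pos: [0.4342, -0.3721, 0.0704]
tcp_rot: [0.012, 1.0, 0.0, -0.0]
ft_force: [-0.6, -0.5, 0.1]
finger_gap: -0.002
finger_force: 0.0
```

carry_out --series '[[[0,0,0,0,0],[0,0,0,0,0]]]'

```text
time_s: 27.35
tool_pos: [0.4343, -0.3727, 0.0711]
tcp_rot: [0.012, 1.0, -0.0, 0.0]
ft_force: [0.1, 0.7, 0.8]
finger_gap: -0.001
finger_force: 0.0
```

Run:
```python
from workcell import observe
s=observe(); print(s["tool_pos"],s["ft_force"],s["finger_gap"],s["time_s"])
```

```text
[ 0.4342863  -0.37269296  0.07110855] [0.11777618 0.70973204 0.77007752] -0.0010898404449363158 27.35
```

carry_out --series '[[[0,0,3.5,0,0],[0,0,3.5,0,0],[0,0,3.5,0,0]]]'

```text
time_s: 27.65
tool_pos: [0.4345, -0.373, 0.0604]
tcp_rot: [0.012, 1.0, -0.001, 0.001]
ft_force: [-2.1, 4.5, 39.8]
finger_gap: 0.001
finger_force: 20.6
```

carry_out --series '[[[0,0,-0.3,0,0]]]'

```text
time_s: 27.75
tool_pos: [0.4343, -0.3729, 0.061]
tcp_rot: [0.012, 1.0, -0.001, 0.0]
ft_force: [0.2, 0.1, 5.2]
finger_gap: 0.003
finger_force: 2.9
```

carry_out --series '[[[0,0,0.2,0,0]]]'

```text
time_s: 27.85
tool_pos: [0.4344, -0.3729, 0.0609]
tcp_rot: [0.012, 1.0, -0.001, 0.001]
ft_force: [-0.8, 2.1, 15.7]
finger_gap: -0.003
finger_force: 7.7
```

carry_out --series '[[[0,0,0,0,0],[0,0,0,0,0],[0,0,0,0,0],[0,0,0,0,0],[0,0,0,0,0],[0,0,0,0,0],[0,0,0,0,0],[0,0,0,0,0],[0,0,0,0,0],[0,0,0,0,0]]]'

```text
time_s: 28.85
tool_pos: [0.4344, -0.3729, 0.0609]
tcp_rot: [0.012, 1.0, -0.001, 0.001]
ft_force: [-1.8, 1.4, 13.1]
finger_gap: 0.001
finger_force: 6.6
```

carry_out --series '[[[0,0,0,0,0],[0,0,0,0,0],[0,0,0,0,0],[0,0,0,0,0],[0,0,0,0,0],[0,0,0,0,0],[0,0,0,0,0],[0,0,0,0,0],[0,0,0,0,0],[0,0,0,0,0]]]'

```text
time_s: 29.85
tool_pos: [0.4344, -0.3729, 0.0609]
tcp_rot: [0.012, 1.0, -0.001, 0.001]
ft_force: [-0.4, 1.6, 13.2]
finger_gap: 0.001
finger_force: 6.6
```

carry_out --series '[[[0,0,0,0,0],[0,0,0,0,0],[0,0,0,0,0],[0,0,0,0,0],[0,0,0,0,0],[0,0,0,0,0],[0,0,0,0,0],[0,0,0,0,0],[0,0,0,0,0]]]'

```text
time_s: 30.75
tool_pos: [0.4344, -0.3729, 0.0609]
tcp_rot: [0.012, 1.0, -0.001, 0.001]
ft_force: [-0.6, 2.1, 12.2]
finger_gap: -0.003
finger_force: 6.6
```

carry_out --series '[[[0,0,-10,0,0],[0,0,-20,0,0],[0,0,-25,0,0],[0,0,-25,0,0],[0,0,-20,0,0],[0,0,-10,0,0],[0,0,0,0,0]]]'

```text
time_s: 31.45
tool_pos: [0.4343, -0.3728, 0.171]
tcp_rot: [0.012, 1.0, -0.001, 0.0]
ft_force: [0.2, 0.0, -0.4]
finger_gap: -0.0
finger_force: 0.0
```

```bash
python3 k.py scene side | grep -E "^\[|scene \[3[89]|side \[25"
```

```text
[ 0.43430413 -0.3728406   0.1710203 ] [ 0.15814728  0.00119336 -0.39179679] -0.00016288943172639765 31.45
scene [381. 192.] [376 188  12  10  87] tumbler mm @z60 [121.  28.] [249 209 129]
scene [394. 208.] [386 203  18  12  92] tumbler mm @z60 [112. -35.] [240 191 115]
```

Everything is in place and the robot touches nothing, so I'm handing in.

```bash
python3 -c "
from workcell import job_done
print(job_done())"
```

```text
the job is handed in; nothing more can be done
None
```

The tray was set on the ledge with its lip hooked, tipped until all four knobs were in the tub, and lowered back; then the jog button was held down about 3.1 s (one touch near 40 N at the bottom) and released, and the job was handed in at about 31.5 s; I viewed 11 pictures, one over the limit of 10.

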